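# Lock the test analyser down for transit with the reversible ratchet spanner

### The job

The testing cabin is about to be driven off: clamp the white analyser down by tightening its yellow hold-down strap with the ratchet spanner that sits on the strap's bolt. The spanner is still set to loosen, so flip its red direction lever over to tighten, swing the handle back counter-clockwise by a click or more to feel that it free-wheels without loosening the bolt, then ratchet the bolt clockwise until the strap is firmly tight, about 1.5 N m (a pull of about 10 N at the middle of the blue grip) and never over 2.2 N m. Let go of the spanner, leave it on the bolt with the lever at tighten, and leave the other things on the desk where they are.

Things in the scene. Friction and masses are not known exactly. Their poses are not given: they have to be found in the camera images.
- clamp: aluminium rail screwed to the desk, origin on the desk under the bolt axis, same axes as bolt_axis. It carries the yellow steel strap (50 x 105 x 10 mm, top 40 mm above the desk) under the spanner's head: it moves only down and up with the bolt. It meets the rubber buffer on the analyser's plate after 0.1 to 3 rad of bolt, different each time and not measurable; only the rising torque tells.
- bolt_axis (a point): point on the vertical bolt axis, 75 mm above the desk, on top of the spanner's steel head (56 mm across, 46 to 74 mm above the desk). Its x axis is the clamp's x axis, z is up; the analyser stands on its -y side. The clamp is fixed to the desk.
- ratchet_grip (a point): middle of the spanner's blue grip, 150 mm from the bolt axis, 60 mm above the desk; x axis along the spanner, from bolt to grip end, y to the left of it, z up. Grip 115 mm long (94 to 209 mm from the bolt axis), 24 mm wide, 21 mm high, level, free below and beside. The spanner only turns about the bolt axis; it cannot come off.
- ratchet (a joint): angle of the spanner about the bolt axis, rad, clockwise seen from above positive; 0 when the handle points along the clamp's +x axis, -1.57 when along its +y axis. Range -2.4 to 0.7; near 0.7 a gripper comes close to the analyser. Strokes between -2.0 and -0.3 are clear. Starts at -0.9 to -0.5.
- lever_tab (a point): centre (88 mm above the desk) of the red lever's upright tab: 13 mm long, 9 mm wide, 77 to 96 mm above the desk, on a flat red arm whose top is 80 mm above the desk. It stands over the spanner's head, 10 mm from the bolt axis towards the grip and 4 to 11 mm to one side of the spanner's centre line. The point's x axis runs from the tab to the lever's pivot.
- lever_pivot (a point): vertical pivot of the direction lever, fixed on the spanner 36 mm from the bolt axis towards the grip (point 80 mm above the desk). A spring snaps the lever to either side: pushing the tab sideways across the spanner takes about 3 N until just past the middle, then it jumps over by itself.
- lever (a joint): lever angle on the spanner, rad, counter-clockwise positive, -0.42 to 0.42. Above +0.1 (tab right of the centre line, looking from bolt to grip): LOOSEN, drives counter-clockwise, free-wheels clockwise. Below -0.1 (tab left): TIGHTEN, drives clockwise, free-wheels counter-clockwise. Near 0: drives neither way. Rests at 0.13 to 0.42 from the middle, as the pawl meets the teeth. Starts at loosen.
- bolt (a joint): bolt angle, rad, clockwise from above (tightening) positive, starts at 0; steep quick-clamp thread, about 12 mm a turn; stays where left. The ratchet has 16 teeth (0.39 rad a click): each forward stroke may lose up to 0.39 rad before it bites. Free-wheeling is a light rattle (peaks to about 5 N at the grip); turning the loose bolt takes about 0.3 N m (2 N at the grip).
- analyser: white test analyser 190 x 200 mm, top 116 mm above the desk, on a steel base plate 210 x 270 mm; fixed. Origin on the desk under the middle of the plate, 165 mm from the bolt axis towards the clamp's -y. Once met, the strap presses it down by about 150 N more per rad of bolt: 70 N at 1.0 N m, 115 N at 1.5, 190 N at 2.3. The pull is felt while the bolt turns; at a pause it falls by about a fifth.
- tube_rack: bystander: white tube rack 70 x 100 x 45 mm with blue-capped tubes up to 89 mm high, loose; origin at the middle of its underside
- sprayer: bystander: spray bottle with orange head, 60 mm across, 168 mm high, loose; origin at the middle of its underside
- dropper: bystander: small clear dropper bottle, 36 mm across, 85 mm high, loose; origin at the middle of its underside
- cassette: bystander: white test cassette lying flat, 70 x 21 x 6 mm, loose; the handle passes well above it; origin at the middle of its underside

How it is judged (in metres and radians):
On the way, in this order (a step that is already met when the one before it is completed fails the run):
1. the direction lever is flipped over to tighten (value of joint lever below -0.1 rad), for 0.2 s.
2. with the lever at tighten, the handle is being swung back counter-clockwise, its grip at least 40 mm (less than a click) from where it started (value of joint lever below -0.1 rad and velocity of joint ratchet below -0.03 rad/s and distance of ratchet_grip from where it was at the start of the episode above 0.04 m), for 0.05 s.
3. the strap presses the analyser down with more than 70 N (contact force between analyser and anything else above 70 N), for 0.3 s.
At the end, for the whole second after the job is handed in: the strap presses the analyser down with 70 to 195 N (tightened with about 1.0 to 2.3 N m), the direction lever stands at tighten (below -0.1 rad) and the spanner is at rest on the bolt, let go (contact force between analyser and anything else between 70 and 195 N and value of joint lever below -0.1 rad and velocity of joint ratchet between -0.05 and 0.05 rad/s); the robot touches nothing.
It fails at once if the bolt is turned back (loosened) by more than 0.15 rad from its start (value of joint bolt below -0.15 rad).
It fails at once if the strap is over-tightened: it presses the analyser with more than 195 N (about 2.3 N m) (contact force between analyser and anything else above 195 N).
It fails at once if the tube rack, the sprayer, the dropper bottle or the cassette is moved by more than 15 mm (distance of any of tube_rack, sprayer, dropper, cassette from where it was at the start of the episode above 0.015 m).
It also fails if it takes over 72 s, if anything falls off the work surface, if the arm or the gripper's body presses on something with over 40 N, if the wrist force passes 120 N, or if a joint passes its speed limit or range.

### The arm

A 6-joint arm with a two-finger parallel gripper is mounted at the origin on the work surface. World frame = base frame: x ahead of the robot, y to its left, z up, the work surface at z = 0. Lengths are in mm, angles in degrees, forces in N, time in s.
With the tool pointing down it reaches from about 325 to 1000 mm from the base axis. Payload 5.1 kg.
Tool frame: the origin (TCP) lies at the very end of the fingers, on their centre line; the grasp point (between the pads) lies 19 mm behind it; z points along the fingers, y is the direction in which the jaws open and shut (so a half turn about z gives the same grasp; the last joint's range is limited). The gripper opens to 85 mm and grips with 20 to 120 N. Pads are 22 mm wide; open, the fingers measure 114 mm over their backs; the gripper's body (76 mm by 85 mm) begins 54 mm behind the grasp point. The pads swing forward as they close: fully open they stand 13 mm farther back than shut.
Start: joints at [59.439, 7.093, 94.555, -0, 78.352, -4.733], TCP at [283.214, 585.042, 231.322] pointing down, gripper open.
Joint ranges: [-149.61, 149.61], [-58.7, 133.49], [1.44, 155.28], [-77.14, 257.14], [18.33, 153.61], [-166.67, 166.67]. Speed limits (degrees/s): [147.25, 147.25, 180, 180, 180, 180].

### API

Orientations are given as a 3x3 rotation matrix whose columns are the frame's x, y, z axes.
In Python, from station import * gives the robot as it stands.
- The arm moves only by the tool servo_tool, never from a script. Its argument "plan" is a list that holds one entry, the list of rows, each a list of 7 numbers: the gripper's target within -1 to 1 (fully open at 1, half-way at 0, shut at -1), then the shift along the tool's x, y, z in m, then the turn, a rotation vector about the tool's x, y, z in degrees. In form: [[[gripper, x, y, z, ax, ay, az], ...]]. A call has 1 to 20 rows; each row is the pose to reach, as a shift and turn from the pose commanded when the call began, along the tool's axes at that moment; what a row does not reach only later rows make up. A row lasts 1/10 s, in which the tool goes at most 50 mm and 8.59 degrees, less where a joint would pass 70% of its speed; a pose out of reach is approached as far as the arm can. A call with a gripper value outside its range is refused whole. The fingers move at their own pace and stop on an object; "grip_force" is the grip in N (left out, the last holds). Time passes only in rows, so rows that repeat a pose let the fingers close. It gives the time, the measured TCP pose, the force and the opening at its end, in the units of the state.
- state(): the state, without advancing time (a new reading comes with each control period).
- camera(name): name is "scene" or "top"; returns the picture (400x640x3 uint8, blue, green, red); there is no depth.
- camera_info(name): a dict with "fov_y" (degrees; the focal length in pixels is half the picture's height over the tangent of half this angle, whatever the lens; pixels are square), "cx", "cy" (the principal point, pixels), "D" ([k1, k2, p1, p2, k3] as OpenCV has them; the pictures are not rectified), "world_from_camera" (4x4, takes a point from camera to world coordinates). Camera axes: x right, y down, z forward; pixel columns grow to the right and rows downward; lengths in mm; the calibration is good to about 2 mm. A picture is of the moment at which its call begins. camera_info takes no time and is no camera call.
- finish_job(): hands the job in, once; it reports no verdict.
The state is a dict: "time_s": time; "joints": joint angles; "joint_velocities": joint speeds; "tau": joint torques, N m; "tcp_pos": TCP position; "tcp_rot": TCP orientation; "contact_force": force on the tool from outside, world axes, zero at the start; "ft_torque": the same for the moment, N m; "grip_width": finger opening in mm.
Only numpy, scipy, OpenCV 4.12 (cv2) and the standard library are available. Lean on these libraries where they do the work, as an engineer would, in place of code of your own. Each camera call takes 0.05 s, during which the arm holds its last target.

## Working session

There is one attempt and no reset: what is moved stays moved. The work goes in short steps, Python scripts to look and compute and a tool call to move; the robot and the scene stay as the last step left them, time stands still between calls to the robot, and variables do not carry over. Pictures are saved under pics/ and viewed, and the job is handed in when it is done.

Besides the shell and the picture viewer there is one more tool, called after ">>>" as name(argument=value, ...) on one line, values as JSON. servo_tool: Moves the arm, as the interface text tells. Its arguments: {"type":"object","properties":{"plan":{"type":"array","items":{"type":"array","items":{"type":"array","items":{"type":"number"}}}},"grip_force":{"type":"number"}},"required":["plan"]}

```bash
ls; mkdir -p pics
python3 - <<'E'
from station import *
import cv2
print(state())
for n in("scene","top"):
    cv2.imwrite(f"pics/{n}0.png",camera(n)); print(n,camera_info(n))
E
```

```text
pics
{'time_s': 0.0, 'joints': array([ 5.94376930e+01,  7.13310208e+00,  9.46309765e+01, -3.20782379e-03,
        7.83507295e+01, -4.73200583e+00]), 'joint_velocities': array([ 0.02230266, -0.08775994, -0.05542119,  0.05537938, -0.04275454,
       -0.07636604]), 'tau': array([-1.34765101e-03, -4.23622119e+01, -3.65444756e+01, -2.68880567e-04,
        7.18300857e-03, -2.61218656e-05]), 'tcp_pos': array([282.94541536, 584.53724083, 230.08949038]), 'tcp_rot': array([[-9.00093367e-01,  4.35695980e-01, -9.71654654e-04],
       [ 4.35697049e-01,  9.00091666e-01, -1.75328773e-03],
       [ 1.10677843e-04, -2.00146972e-03, -9.99997991e-01]]), 'contact_force': array([0.69440106, 1.39811048, 0.28631648]), 'ft_torque': array([ 0.00203023,  0.02557365, -0.05052208]), 'grip_width': 85.48470086022432}
scene {'fov_y': 51.52658310682106, 'cx': 317.2628035445781, 'cy': 207.3349181287268, 'D': array([0.01997357, 0.        , 0.        , 0.        , 0.        ]), 'world_from_camera': array([[-5.43999239e-01,  5.58580492e-01, -6.26141088e-01,
         1.02694169e+03],
       [ 8.38904273e-01,  3.77580028e-01, -3.92011406e-01,
         3.24518665e+02],
       [ 1.74484457e-02, -7.38526341e-01, -6.73998810e-01,
         5.92112505e+02],
       [ 0.00000000e+00,  0.00000000e+00,  0.00000000e+00,
         1.00000000e+00]])}
top {'fov_y': 55.2173333376484, 'cx': 318.23539686429586, 'cy': 200.44044374776425, 'D': array([-0.08330136,  0.        ,  0.        ,  0.        ,  0.        ]), 'world_from_camera': array([[ 8.15435059e-03, -9.85811438e-01,  1.67658328e-01,
         4.22717576e+02],
       [-9.99700508e-01, -4.16800125e-03,  2.41147885e-02,
         2.06580418e+01],
       [-2.30738342e-02, -1.67804756e-01, -9.85550182e-01,
         7.67602063e+02],
       [ 0.00000000e+00,  0.00000000e+00,  0.00000000e+00,
         1.00000000e+00]])}
```

View pics/scene0.png

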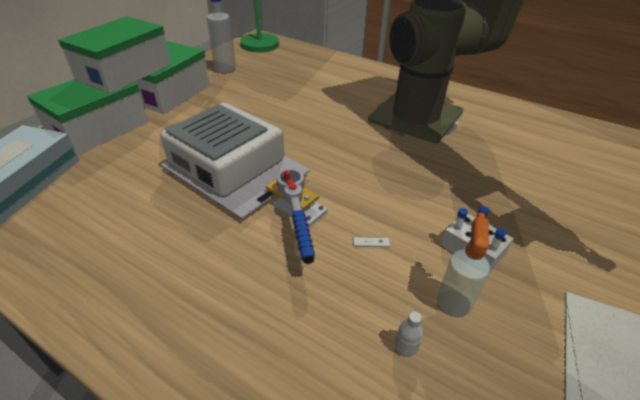

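View pics/top0.png

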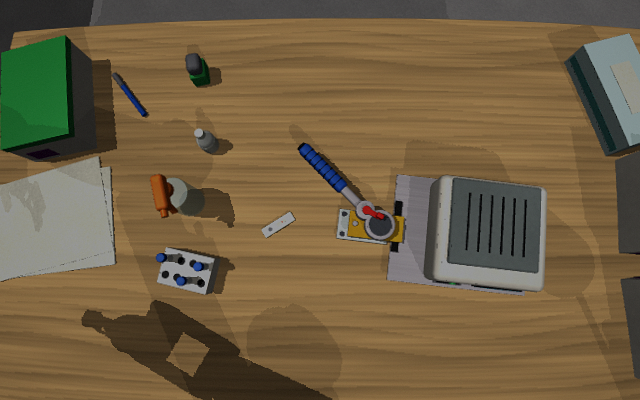

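Top view: the spanner head is near (380,225) and the grip runs to (303,148), with the analyser to the right (world -y). Next I segment the colours and triangulate.

```bash
cat > h.py <<'E'
import numpy as np, cv2
from station import *
def K(n):
    i=camera_info(n); f=200/np.tan(np.radians(i['fov_y']/2))
    return np.array([[f,0,i['cx']],[0,f,i['cy']],[0,0,1]]),i['D'],i['world_from_camera']
def ray(n,uv):
    k,d,T=K(n); p=cv2.undistortPoints(np.array([[uv]],float),k,d)[0,0]
    v=T[:3,:3]@[p[0],p[1],1]; return T[:3,3],v/np.linalg.norm(v)
def plane(n,uv,z):
    o,v=ray(n,uv); return o+v*(z-o[2])/v[2]
def tri(a,b):
    o1,v1=ray('scene',a);o2,v2=ray('top',b)
    s=np.linalg.lstsq(np.c_[v1,-v2],o2-o1,rcond=None)[0]
    p=o1+v1*s[0];q=o2+v2*s[1]; return (p+q)/2,np.linalg.norm(p-q)
def proj(n,P):
    k,d,T=K(n);R=T[:3,:3].T
    return cv2.projectPoints(np.array(P,float).reshape(-1,3),cv2.Rodrigues(R)[0],-R@T[:3,3],k,d)[0][:,0]
def masks(im,roi):
    h=cv2.cvtColor(im,cv2.COLOR_BGR2HSV); m={}
    m['blue']=cv2.inRange(h,(105,140,40),(130,255,255))
    m['red']=cv2.inRange(h,(0,170,90),(6,255,255))|cv2.inRange(h,(172,170,90),(180,255,255))
    m['yellow']=cv2.inRange(h,(18,150,80),(32,255,255))
    z=np.zeros(im.shape[:2],np.uint8); x0,y0,x1,y1=roi; z[y0:y1,x0:x1]=255
    return {k:v&z for k,v in m.items()}
ROI={'scene':(240,150,340,280),'top':(280,130,420,260)}
E
python3 - <<'E'
from h import *
B={}
for n in ROI:
    im=cv2.imread(f'pics/{n}0.png'); x0,y0,x1,y1=ROI[n]
    cv2.imwrite(f'pics/{n}0z.png',cv2.resize(im[y0:y1,x0:x1],None,fx=4,fy=4,interpolation=cv2.INTER_CUBIC))
    for k,m in masks(im,ROI[n]).items():
        p=np.argwhere(m)[:,::-1]; 
        r=cv2.minAreaRect(p.astype(np.float32)); B[n,k]=p.mean(0); print(n,k,len(p),p.mean(0),r, cv2.boxPoints(r).round(1).tolist())
for k in('blue','red'): print(k,tri(B['scene',k],B['top',k]))
E
```

```text
scene blue 529 [302.50850662 234.09451796] ((302.84613037109375, 233.73077392578125), (47.65622329711914, 11.96308422088623), 78.69007110595703) [[292.29998779296875, 211.5], [304.0, 209.1999969482422], [313.3999938964844, 255.89999389648438], [301.70001220703125, 258.29998779296875]]
scene red 70 [289.05714286 180.01428571] ((288.8000183105469, 179.60000610351562), (17.8885440826416, 5.366563320159912), 63.43495178222656) [[282.3999938964844, 172.8000030517578], [287.20001220703125, 170.39999389648438], [295.20001220703125, 186.39999389648438], [290.3999938964844, 188.8000030517578]]
scene yellow 269 [295.28624535 194.15241636] ((292.1309814453125, 191.74810791015625), (49.897071838378906, 18.808996200561523), 27.47443199157715) [[265.70001220703125, 188.60000610351562], [274.29998779296875, 171.89999389648438], [318.6000061035156, 194.89999389648438], [309.8999938964844, 211.60000610351562]]
top blue 658 [322.39209726 167.39361702] ((322.0000305175781, 167.50001525878906), (58.68986129760742, 12.020814895629883), 45.0) [[297.0, 151.0], [305.5, 142.5], [347.0, 184.0], [338.5, 192.5]]
top red 126 [371.81746032 212.19047619] ((373.1031188964844, 212.23199462890625), (21.897722244262695, 7.969334602355957), 21.037511825561523) [[361.5, 212.0], [364.29998779296875, 204.60000610351562], [384.79998779296875, 212.39999389648438], [381.8999938964844, 219.89999389648438]]
top yellow 566 [373.49116608 228.00353357] ((375.56524658203125, 225.9671630859375), (54.67328643798828, 25.726219177246094), 6.981057643890381) [[346.8999938964844, 235.39999389648438], [350.0, 209.89999389648438], [404.29998779296875, 216.5], [401.1000061035156, 242.10000610351562]]
blue (array([606.72496915,  31.10248438,  59.97728479]), np.float64(1.2234771899940964))
red (array([518.33795594, -59.92982124,  83.22749293]), np.float64(1.1238067027779493))
```

```bash
python3 -c "
import cv2,numpy as np
a=cv2.imread('pics/scene0z.png');b=cv2.imread('pics/top0z.png')
cv2.imwrite('pics/sz.png',a)
"
```

```text
(no output)
```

View pics/scene0z.png

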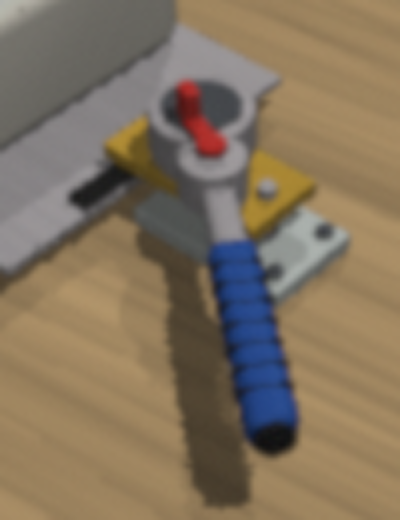

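View pics/top0z.png

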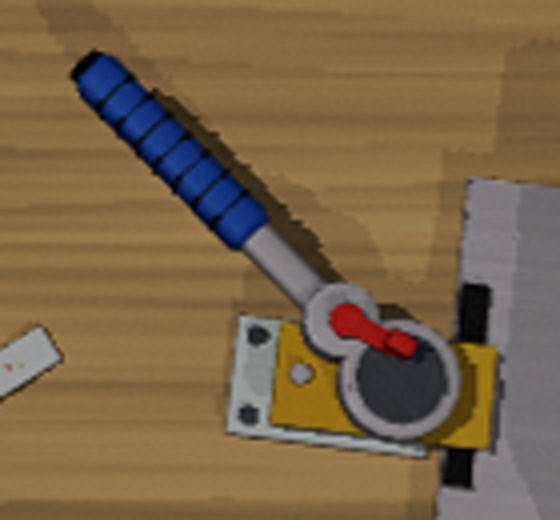

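Run:
```python
from h import *
# head rim centre: top(zoom 400,375) scene (zoom 202,117)
t=np.array(ROI['top'][:2])+np.array([399,377])/4; s=np.array(ROI['scene'][:2])+np.array([204,117])/4
C,e=tri(s,t); print('head',C,e, plane('top',t,74),plane('scene',s,74))
G=np.array([606.7,31.1,60])
# blue line ends
for n in ROI:
    m=masks(cv2.imread(f'pics/{n}0.png'),ROI[n])['blue']; p=np.argwhere(m)[:,::-1].astype(np.float32)
    vx,vy,x,y=cv2.fitLine(p,cv2.DIST_L2,0,.01,.01).ravel(); d=np.array([vx,vy]);c=np.array([x,y]); q=(p-c)@d
    a=plane(n,c+d*q.min(),62);b=plane(n,c+d*q.max(),62); print(n,a,b,np.degrees(np.arctan2(*(b-a)[1::-1])),np.linalg.norm(a-b))
d=(G-C)[:2]; print('dist',np.hypot(*d),'ang',np.degrees(np.arctan2(d[1],d[0])))
# tab end: top (zoom 400,344)
t=np.array(ROI['top'][:2])+np.array([401,343])/4; s=np.array(ROI['scene'][:2])+np.array([188,92])/4
print('tabtop',tri(s,t),plane('top',t,96),plane('scene',s,94))
t=np.array(ROI['top'][:2])+np.array([348,322])/4; s=np.array(ROI['scene'][:2])+np.array([211,147])/4
print('pivot',tri(s,t),plane('top',t,80),plane('scene',s,80))
```

```text
head [497.1909771  -74.0442865   65.51315356] 3.9652849725605255 [497.25985202 -74.6347833   74.        ] [505.13248423 -65.68887017  74.        ]
scene [562.8984934  -10.13345574  62.        ] [647.17208988  69.91601674  62.        ] 43.52746671840417 116.23234105124072
top [648.16728416  70.76890744  62.        ] [566.46767217  -8.18559261  62.        ] -135.97892311676583 113.61619461059333
dist 151.81418602955 ang 43.83511455230091
tabtop (array([510.1803471 , -72.58773764,  90.22564776]), np.float64(2.208356875753514)) [509.98674103 -72.75974335  96.        ] [513.74514833 -68.50403187  94.        ]
pivot (array([521.96014764, -50.81952021,  73.23653584]), np.float64(2.2891086107926304)) [521.56003494 -51.12181302  80.        ] [528.17833788 -44.82119315  80.        ]
```

```bash
cat >> h.py <<'E'
BOLT=np.array([498.,-74.])
def uv(deg): a=np.radians(deg); return np.array([np.cos(a),np.sin(a)])
def Rdown(yaw):
    u=uv(yaw); return np.array([[u[0],u[1],0],[u[1],-u[0],0],[0,0,-1.]])
def shift(p0,y0,p1,y1):  # shift in tool axes (m), turn about tool z deg
    return (Rdown(y0).T@(np.array(p1)-p0)/1000).round(4), -(((y1-y0)+180)%360-180)
E
python3 - <<'E'
from h import *
u=uv(44);l=np.array([-u[1],u[0]])
tgt=np.r_[BOLT+10*u-35*l,150]
print(tgt, shift(np.array([283.214,585.042,231.322]),154.172,tgt+[0,0,30],44))
for n,p,z in(('cassette',(278,224),6),('dropper',(206,141),50),('rack',(187,270),45),('sprayer',(180,195),80)):print(n,plane('top',p,z))
tab=np.array([510,-72.7])-BOLT; print(tab@u,tab@l)
E
```

```text
[529.50644097 -92.23030931 150.        ] (array([-0.5168, -0.5023,  0.0513]), 110.172)
cassette [503.97193094 119.67959497   6.        ]
dropper [663.76737273 262.47777492  50.        ]
rack [410.65829155 286.42087802  45.        ]
sprayer [548.89416824 295.50956589  80.        ]
9.53513348566051 -7.400758705067722
```

>>> servo_tool(plan=[[[-1,-0.005,-0.005,0,0,0,1],[-1,-0.021,-0.02,0.002,0,0,4.4],[-1,-0.047,-0.045,0.005,0,0,10],[-1,-0.078,-0.075,0.008,0,0,16.5],[-1,-0.111,-0.108,0.011,0,0,23.7],[-1,-0.145,-0.141,0.014,0,0,30.8],[-1,-0.178,-0.173,0.017,0,0,38],[-1,-0.212,-0.206,0.02,0,0,45.2],[-1,-0.245,-0.239,0.023,0,0,52.3],[-1,-0.279,-0.271,0.026,0,0,59.5],[-1,-0.313,-0.304,0.029,0,0,66.6],[-1,-0.346,-0.337,0.032,0,0,73.8],[-1,-0.38,-0.369,0.035,0,0,81],[-1,-0.413,-0.402,0.038,0,0,88.1],[-1,-0.444,-0.432,0.042,0,0,94.7],[-1,-0.47,-0.457,0.046,0,0,100.3],[-1,-0.491,-0.477,0.049,0,0,104.7],[-1,-0.506,-0.492,0.051,0,0,108],[-1,-0.5168,-0.5023,0.0513,0,0,110.17],[-1,-0.5168,-0.5023,0.0513,0,0,110.17]]])

```text
time_s: 2.1
tcp_pos: [529.6, -93.6, 179.8]
tcp_rot: [[0.721, 0.693, -0.0], [0.693, -0.721, -0.0], [-0.0, -0.0, -1.0]]
contact_force: [0.4, 1.5, 0.6]
grip_width: 0.1
```

>>> servo_tool(plan=[[[-1,0,0,0.02,0,0,0],[-1,0,0,0.05,0,0,0],[-1,0,0,0.08,0,0,0],[-1,0,0,0.094,0,0,0],[-1,0,0,0.094,0,0,0],[-1,0,0,0.094,0,0,0]]])

```text
time_s: 2.7
tcp_pos: [530.1, -91.9, 87.0]
tcp_rot: [[0.719, 0.695, 0.001], [0.695, -0.719, -0.0], [0.001, 0.001, -1.0]]
contact_force: [0.6, 0.4, 0.4]
grip_width: 0.3
```

Run:
```python
from h import *
s=state(); print(s['tcp_pos'],s['contact_force'])
for n in ROI:
    im=camera(n); x0,y0,x1,y1={'scene':(230,100,380,220),'top':(310,150,460,270)}[n]
    cv2.imwrite(f'pics/{n}1.png',cv2.resize(im[y0:y1,x0:x1],None,fx=5,fy=5,interpolation=cv2.INTER_CUBIC))
```

```text
[530.07474059 -91.92172582  86.99642579] [0.58534509 0.35349933 0.38110671]
```

View pics/scene1.png

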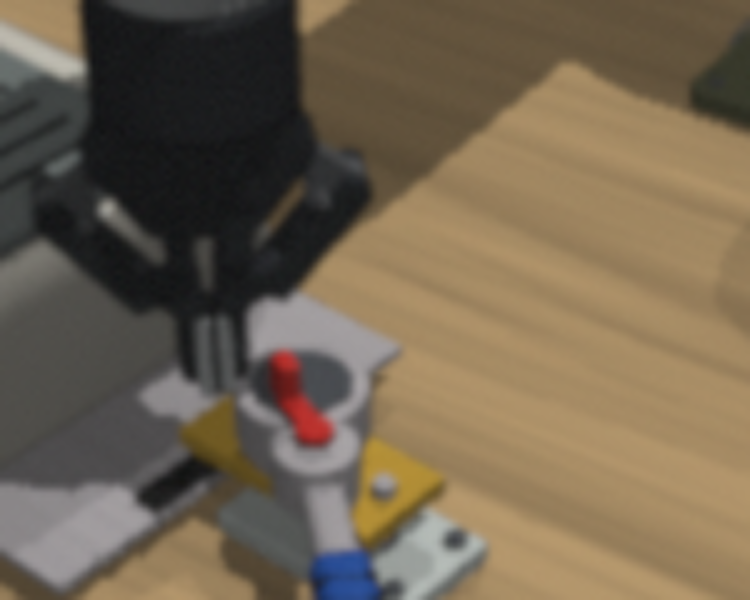

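View pics/top1.png

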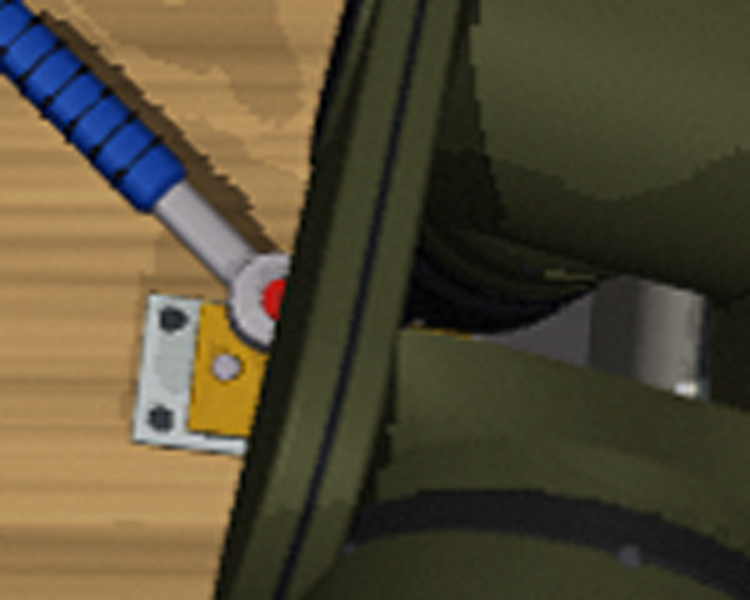

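>>> servo_tool(plan=[[[-1,0,-0.003,0.002,0,0,0],[-1,0,-0.006,0.002,0,0,0],[-1,0,-0.009,0.002,0,0,0],[-1,0,-0.012,0.002,0,0,0],[-1,0,-0.014,0.002,0,0,0],[-1,0,-0.016,0.002,0,0,0],[-1,0,-0.018,0.002,0,0,0],[-1,0,-0.02,0.002,0,0,0],[-1,0,-0.02,0.002,0,0,0]]])

```text
time_s: 3.7
tcp_pos: [515.2, -77.2, 83.7]
tcp_rot: [[0.719, 0.695, -0.001], [0.695, -0.719, 0.001], [0.0, -0.001, -1.0]]
contact_force: [0.3, -0.4, -0.8]
grip_width: -0.1
```

Run:
```python
from h import *
s=state(); print(s['tcp_pos'],s['contact_force'])
for n in ['scene']:
    im=camera(n); x0,y0,x1,y1={'scene':(230,100,380,220),'top':(310,150,460,270)}[n]
    cv2.imwrite(f'pics/{n}2.png',cv2.resize(im[y0:y1,x0:x1],None,fx=5,fy=5,interpolation=cv2.INTER_CUBIC))
```

```text
[515.20976773 -77.23473602  83.69429313] [ 0.30126102 -0.41510863 -0.80722564]
```

View pics/scene2.png

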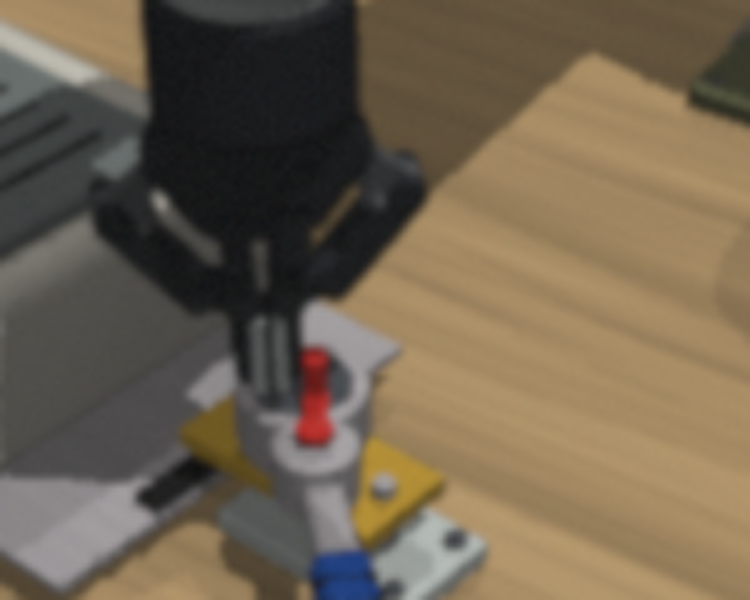

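The tab at (315,370) in the crop has moved about to the middle, so I push further.

>>> servo_tool(plan=[[[-1,0,-0.002,-0.001,0,0,0],[-1,0,-0.004,-0.001,0,0,0],[-1,0,-0.006,-0.001,0,0,0],[-1,0,-0.008,-0.001,0,0,0],[-1,0,-0.008,-0.001,0,0,0]]])

```text
time_s: 4.25
tcp_pos: [513.1, -74.2, 86.7]
tcp_rot: [[0.719, 0.695, 0.008], [0.695, -0.719, -0.005], [0.002, 0.009, -1.0]]
contact_force: [7.5, -7.9, -2.1]
grip_width: -0.1
```

Run:
```python
from h import *
s=state(); print(s['tcp_pos'],s['contact_force'])
for n in ['scene']:
    im=camera(n); x0,y0,x1,y1={'scene':(230,100,380,220),'top':(310,150,460,270)}[n]
    cv2.imwrite(f'pics/{n}3.png',cv2.resize(im[y0:y1,x0:x1],None,fx=5,fy=5,interpolation=cv2.INTER_CUBIC))
```

```text
[513.0587121  -74.18081351  86.72317715] [ 7.54055808 -7.86184931 -2.07213294]
```

View pics/scene3.png

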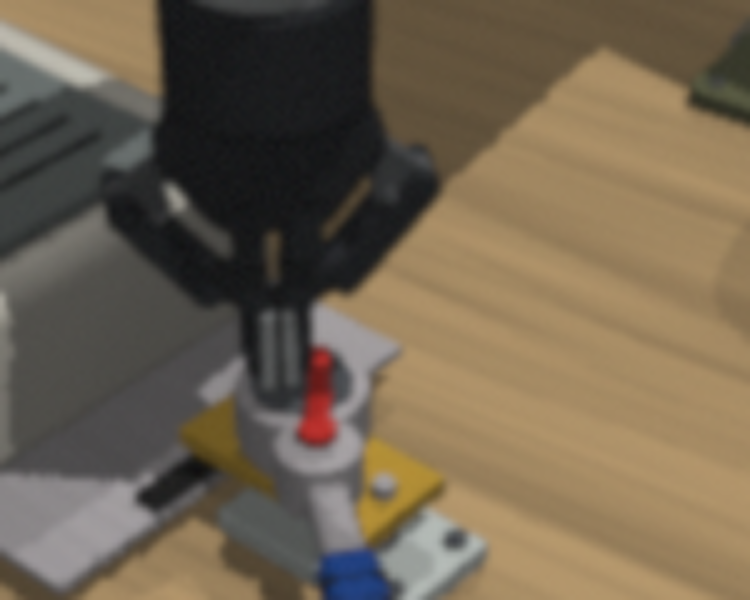

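>>> servo_tool(plan=[[[-1,0,0.006,0,0,0,0],[-1,0,0.014,0,0,0,0],[-1,0,0.02,-0.01,0,0,0],[-1,0,0.03,-0.04,0,0,0],[-1,0.04,0.03,-0.08,0,0,0],[-1,0.09,0.025,-0.08,0,0,0],[-1,0.125,0.015,-0.08,0,0,0],[-0.2,0.14,0.011,-0.08,0,0,0],[-0.2,0.14,0.011,-0.08,0,0,0]]])

```text
time_s: 5.2
tcp_pos: [618.9, 18.8, 165.0]
tcp_rot: [[0.717, 0.697, -0.001], [0.697, -0.717, 0.0], [-0.001, -0.001, -1.0]]
contact_force: [0.2, -1.0, 0.7]
grip_width: 28.3
```

Run:
```python
from h import *
s=state(); print(s['tcp_pos'],s['contact_force'],s['grip_width'])
for n in ROI:
    im=camera(n); cv2.imwrite(f'pics/{n}4f.png',im); x0,y0,x1,y1={'scene':(240,150,340,270),'top':(290,130,440,250)}[n]
    cv2.imwrite(f'pics/{n}4.png',cv2.resize(im[y0:y1,x0:x1],None,fx=5,fy=5,interpolation=cv2.INTER_CUBIC))
```

```text
[618.92313424  18.80058021 164.98025058] [ 0.23615854 -1.00162756  0.71543433] 28.312667299669567
```

View pics/scene4.png

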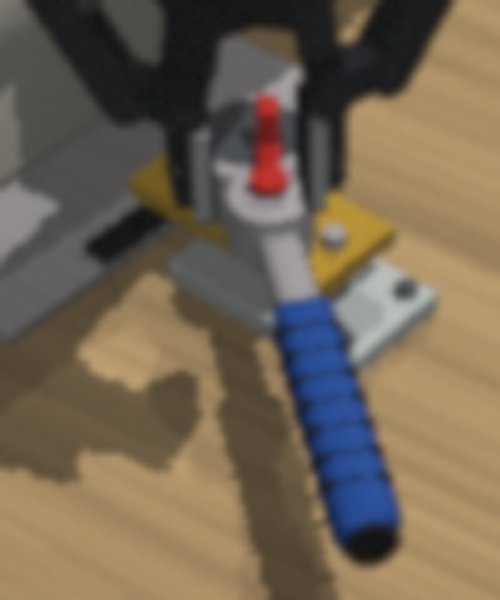

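View pics/top4.png

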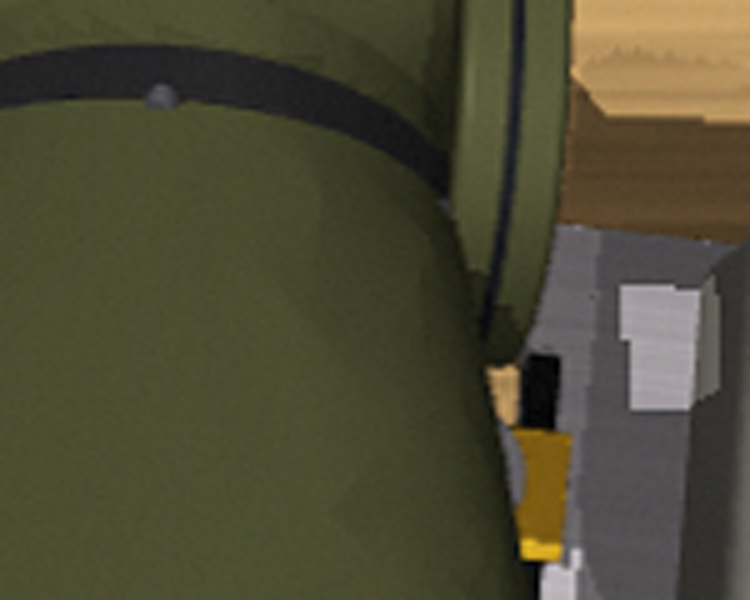

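```bash
cat >> h.py <<'E'
def handle(im,roi=(240,150,360,280)):
    m=masks(im,roi)['blue']; n,lab,st,_=cv2.connectedComponentsWithStats(cv2.morphologyEx(m,cv2.MORPH_CLOSE,np.ones((5,5)))); k=1+np.argmax(st[1:,4])
    p=np.argwhere((lab==k)&(m>0))[:,::-1].astype(np.float32)
    vx,vy,x,y=cv2.fitLine(p,cv2.DIST_L2,0,.01,.01).ravel(); d=np.array([vx,vy])*np.sign(vy);c=np.array([x,y]); q=(p-c)@d
    a=plane('scene',c+d*q.min(),62);b=plane('scene',c+d*q.max(),62); return a[:2],b[:2],np.degrees(np.arctan2(*(b-a)[1::-1]))
E
python3 - <<'E'
from h import *
for f,t,pv in(('scene0',(287,172.5),(293,186.7)),('scene4f',(293.4,171),(293.6,186))):
    a,b,ang=handle(cv2.imread(f'pics/{f}.png')); print(f,a,b,(a+b)/2,ang, 'to bolt',np.degrees(np.arctan2(*((a+b)/2-BOLT)[::-1])))
    u=uv(ang);l=np.array([-u[1],u[0]])
    for nm,px,z in(('tab',t,95),('piv',pv,80)):
        w=plane('scene',px,z)[:2]; print(nm,w,(w-a)@u,(w-a)@l)
E
```

```text
scene0 [562.8984934  -10.13345574] [647.17208988  69.91601674] [605.03529164  29.8912805 ] 43.52746671840417 to bolt 44.146028744084205
tab [513.48534433 -68.65362356] -76.12969220855459 -8.398768220043934
piv [527.78309103 -44.50945053] -49.13504663688348 -0.740063206246698
scene4f [559.64085288  -7.80586002] [639.41446807  76.31341747] [599.52766048  34.25377873] 46.518856478924896 to bolt 46.83641705600761
tab [502.51939067 -61.11379625] -77.98646650768094 4.765349086990224
piv [525.39413457 -44.78303473] -50.39637868569335 -0.5951298613164525
```

Run:
```python
from h import *
u=uv(44);l=np.array([-u[1],u[0]])
print(shift(np.r_[BOLT+150*u-18*l,165],44,np.r_[BOLT+150*uv(46.7),38],46.7))
for p in np.arange(1,21)*3.0:
    a=np.radians(p); print([p,round(.15*(np.cos(a)-1),4),round(.15*np.sin(a),4)],end=' ')
```

```text
(array([-0.0002, -0.0251,  0.127 ]), -2.6999999999999886)
[np.float64(3.0), np.float64(-0.0002), np.float64(0.0079)] [np.float64(6.0), np.float64(-0.0008), np.float64(0.0157)] [np.float64(9.0), np.float64(-0.0018), np.float64(0.0235)] [np.float64(12.0), np.float64(-0.0033), np.float64(0.0312)] [np.float64(15.0), np.float64(-0.0051), np.float64(0.0388)] [np.float64(18.0), np.float64(-0.0073), np.float64(0.0464)] [np.float64(21.0), np.float64(-0.01), np.float64(0.0538)] [np.float64(24.0), np.float64(-0.013), np.float64(0.061)] [np.float64(27.0), np.float64(-0.0163), np.float64(0.0681)] [np.float64(30.0), np.float64(-0.0201), np.float64(0.075)] [np.float64(33.0), np.float64(-0.0242), np.float64(0.0817)] [np.float64(36.0), np.float64(-0.0286), np.float64(0.0882)] [np.float64(39.0), np.float64(-0.0334), np.float64(0.0944)] [np.float64(42.0), np.float64(-0.0385), np.float64(0.1004)] [np.float64(45.0), np.float64(-0.0439), np.float64(0.1061)] [np.float64(48.0), np.float64(-0.0496), np.float64(0.1115)] [np.float64(51.0), np.float64(-0.0556), np.float64(0.1166)] [np.float64(54.0), np.float64(-0.0618), np.float64(0.1214)] [np.float64(57.0), np.float64(-0.0683), np.float64(0.1258)] [np.float64(60.0), np.float64(-0.075), np.float64(0.1299)]
```

>>> servo_tool(plan=[[[-0.15,0,-0.012,0,0,0,-1.5],[-0.15,0,-0.025,0.01,0,0,-2.7],[-0.15,0,-0.025,0.03,0,0,-2.7],[-0.15,0,-0.025,0.03,0,0,-2.7],[-0.15,0,-0.025,0.05,0,0,-2.7],[-0.15,0,-0.025,0.06,0,0,-2.7]]])

```text
time_s: 5.9
tcp_pos: [599.9, 35.1, 104.0]
tcp_rot: [[0.686, 0.728, -0.002], [0.728, -0.686, 0.0], [-0.001, -0.001, -1.0]]
contact_force: [-0.5, 0.0, -0.8]
grip_width: 36.2
```

Run:
```python
from h import *
s=state(); print(s['tcp_pos'],s['contact_force'],s['grip_width'])
im=camera('scene'); cv2.imwrite('pics/s5.png',cv2.resize(im[90:290,200:400],None,fx=3,fy=3,interpolation=cv2.INTER_CUBIC))
```

```text
[599.88485731  35.13481951 103.96085355] [-0.47518868  0.02678731 -0.79169902] 36.18472850353629
```

View pics/s5.png

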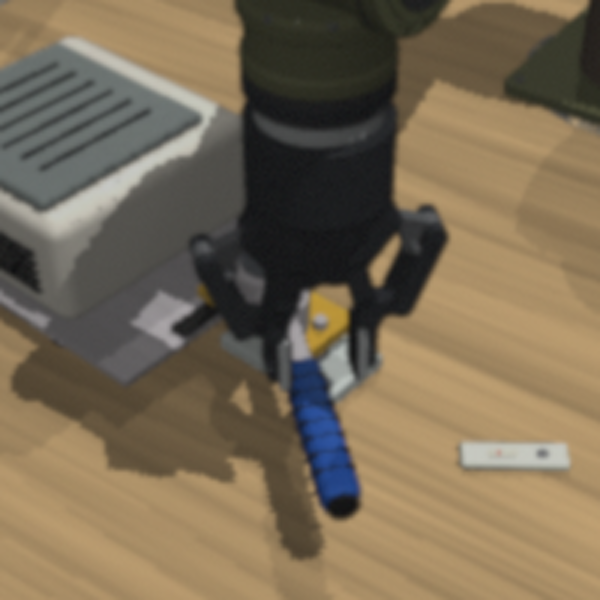

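>>> servo_tool(plan=[[[-0.15,0,0,0.012,0,0,0],[-0.15,0,0,0.026,0,0,0],[-0.15,0,0,0.04,0,0,0],[-0.15,0,0,0.054,0,0,0],[-0.15,0,0,0.067,0,0,0],[-0.15,0,0,0.067,0,0,0]]])

```text
time_s: 6.55
tcp_pos: [599.1, 35.3, 34.9]
tcp_rot: [[0.686, 0.728, -0.005], [0.728, -0.686, 0.0], [-0.003, -0.004, -1.0]]
contact_force: [-1.2, -0.7, -0.2]
grip_width: 36.2
```

Run:
```python
from h import *
s=state(); print(s['tcp_pos'],s['contact_force'],s['grip_width'])
im=camera('scene'); cv2.imwrite('pics/s6.png',cv2.resize(im[90:290,200:400],None,fx=3,fy=3,interpolation=cv2.INTER_CUBIC))
```

```text
[599.0782404   35.27214911  34.93851562] [-1.1545951  -0.73131948 -0.17959992] 36.22469310858933
```

View pics/s6.png

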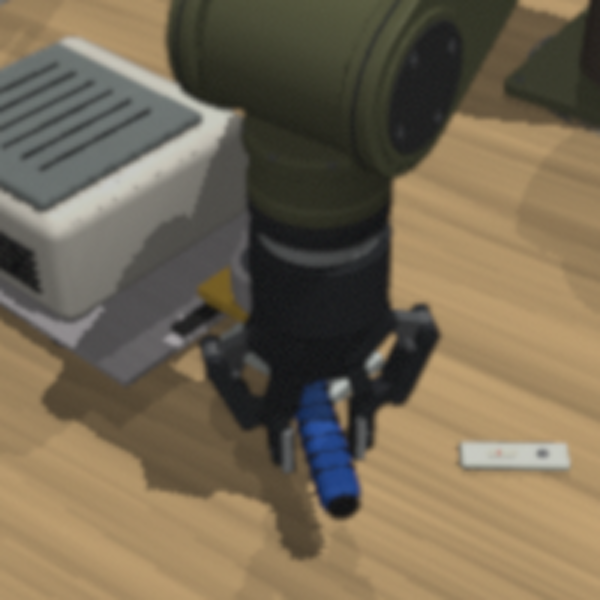

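>>> servo_tool(plan=[[[-0.15,-0.0002,-0.0079,0,0,0,-3],[-0.15,-0.0008,-0.0157,0,0,0,-6],[-0.15,-0.0018,-0.0235,0,0,0,-9],[-0.15,-0.0033,-0.0312,0,0,0,-12],[-0.15,-0.0051,-0.0388,0,0,0,-15],[-0.15,-0.0073,-0.0464,0,0,0,-18],[-0.15,-0.01,-0.0538,0,0,0,-21],[-0.15,-0.013,-0.061,0,0,0,-24],[-0.15,-0.0163,-0.0681,0,0,0,-27],[-0.15,-0.0201,-0.075,0,0,0,-30]]])

```text
time_s: 7.6
tcp_pos: [533.5, 72.2, 39.1]
tcp_rot: [[0.228, 0.974, 0.002], [0.974, -0.228, 0.0], [0.001, 0.002, -1.0]]
contact_force: [0.5, 0.2, 0.4]
grip_width: 36.3
```

Run:
```python
from h import *
s=state(); print(s['tcp_pos'],s['contact_force'],s['grip_width'])
im=camera('scene'); cv2.imwrite('pics/s7.png',cv2.resize(im[90:290,200:400],None,fx=3,fy=3,interpolation=cv2.INTER_CUBIC))
```

```text
[533.49015078  72.23605023  39.14417984] [0.48757102 0.15104901 0.35702864] 36.31412889474725
```

View pics/s7.png

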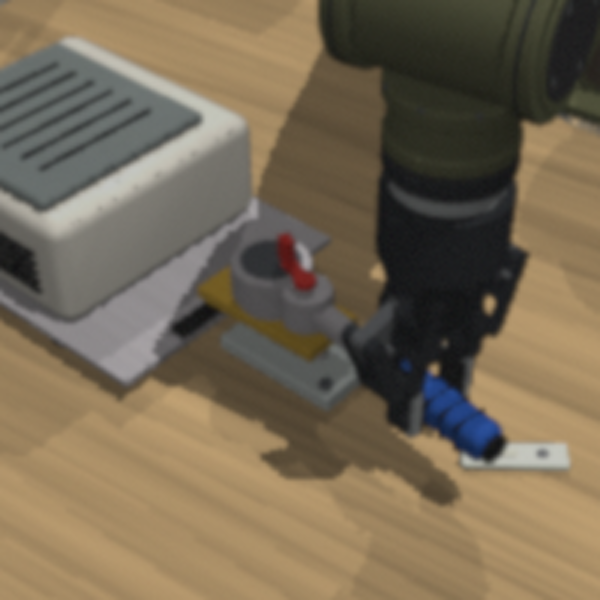

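>>> servo_tool(plan=[[[-0.15,-0.0002,-0.0079,0,0,0,-3],[-0.15,-0.0008,-0.0157,0,0,0,-6],[-0.15,-0.0018,-0.0235,0,0,0,-9],[-0.15,-0.0033,-0.0312,0,0,0,-12],[-0.15,-0.0051,-0.0388,0,0,0,-15],[-0.15,-0.0073,-0.0464,0,0,0,-18],[-0.15,-0.01,-0.0538,0,0,0,-21],[-0.15,-0.013,-0.061,0,0,0,-24],[-0.15,-0.0163,-0.0681,0,0,0,-27]]])

```text
time_s: 8.55
tcp_pos: [463.7, 71.9, 39.1]
tcp_rot: [[-0.238, 0.971, 0.003], [0.971, 0.238, 0.0], [-0.0, 0.003, -1.0]]
contact_force: [0.7, -0.2, -0.3]
grip_width: 35.8
```

>>> servo_tool(plan=[[[-0.15,-0.0002,0.0079,0,0,0,3],[-0.15,-0.0008,0.0157,0,0,0,6],[-0.15,-0.0018,0.0235,0,0,0,9],[-0.15,-0.0033,0.0312,0,0,0,12],[-0.15,-0.0051,0.0388,0,0,0,15],[-0.15,-0.0073,0.0464,0,0,0,18],[-0.15,-0.01,0.0538,0,0,0,21],[-0.15,-0.013,0.061,0,0,0,24],[-0.15,-0.0163,0.0681,0,0,0,27],[-0.15,-0.0201,0.075,0,0,0,30]]])

```text
time_s: 9.55
tcp_pos: [540.5, 69.9, 38.5]
tcp_rot: [[0.283, 0.959, -0.001], [0.959, -0.283, -0.0], [-0.001, -0.001, -1.0]]
contact_force: [-3.1, -0.9, 1.1]
grip_width: 36.3
```

>>> servo_tool(plan=[[[-0.15,-0.0002,0.0079,0,0,0,3],[-0.15,-0.0008,0.0157,0,0,0,6],[-0.15,-0.0018,0.0235,0,0,0,9],[-0.15,-0.0033,0.0312,0,0,0,12],[-0.15,-0.0051,0.0388,0,0,0,15],[-0.15,-0.0073,0.0464,0,0,0,18],[-0.15,-0.01,0.0538,0,0,0,21],[-0.15,-0.013,0.061,0,0,0,24]]])

```text
time_s: 10.35
tcp_pos: [595.1, 40.4, 38.4]
tcp_rot: [[0.649, 0.761, -0.001], [0.761, -0.649, 0.0], [-0.001, -0.001, -1.0]]
contact_force: [-2.7, 0.8, 1.0]
grip_width: 36.6
```

>>> servo_tool(plan=[[[-0.15,-0.0002,0.0079,0,0,0,3],[-0.15,-0.0008,0.0157,0,0,0,6],[-0.15,-0.0018,0.0235,0,0,0,9],[-0.15,-0.0033,0.0312,0,0,0,12],[-0.15,-0.0051,0.0388,0,0,0,15],[-0.15,-0.0073,0.0464,0,0,0,18],[-0.15,-0.01,0.0538,0,0,0,21],[-0.15,-0.013,0.061,0,0,0,24]]])

```text
time_s: 11.15
tcp_pos: [633.2, -8.8, 38.3]
tcp_rot: [[0.902, 0.431, -0.001], [0.431, -0.902, 0.001], [-0.001, -0.001, -1.0]]
contact_force: [-3.1, 2.2, 2.0]
grip_width: 36.1
```

>>> servo_tool(plan=[[[-0.15,-0.0002,0.0079,0,0,0,3],[-0.15,-0.0008,0.0157,0,0,0,6],[-0.15,-0.0018,0.0235,0,0,0,9],[-0.15,-0.0033,0.0312,0,0,0,12]]])

```text
time_s: 11.55
tcp_pos: [643.8, -38.2, 38.3]
tcp_rot: [[0.972, 0.234, -0.001], [0.234, -0.972, 0.001], [-0.001, -0.001, -1.0]]
contact_force: [-1.9, 2.1, 0.5]
grip_width: 36.2
```

>>> servo_tool(plan=[[[-0.15,-0.0005,-0.0118,0,0,0,-4.5],[-0.15,-0.0018,-0.0235,0,0,0,-9],[-0.15,-0.0041,-0.035,0,0,0,-13.5],[-0.15,-0.0073,-0.0464,0,0,0,-18],[-0.15,-0.0114,-0.0574,0,0,0,-22.5],[-0.15,-0.0163,-0.0681,0,0,0,-27],[-0.15,-0.0221,-0.0784,0,0,0,-31.5],[-0.15,-0.0286,-0.0882,0,0,0,-36],[-0.15,-0.0359,-0.0974,0,0,0,-40.5],[-0.15,-0.0439,-0.1061,0,0,0,-45],[-0.15,-0.0526,-0.1141,0,0,0,-49.5],[-0.15,-0.0618,-0.1214,0,0,0,-54],[-0.15,-0.0716,-0.1279,0,0,0,-58.5],[-0.15,-0.0819,-0.1337,0,0,0,-63],[-0.15,-0.0926,-0.1386,0,0,0,-67.5],[-0.15,-0.1036,-0.1427,0,0,0,-72],[-0.15,-0.115,-0.1459,0,0,0,-76.5],[-0.15,-0.1265,-0.1482,0,0,0,-81],[-0.15,-0.1382,-0.1495,0,0,0,-85.5],[-0.15,-0.15,-0.15,0,0,0,-90]]])

```text
time_s: 13.55
tcp_pos: [463.5, 71.9, 39.2]
tcp_rot: [[-0.239, 0.971, 0.003], [0.971, 0.239, 0.0], [-0.0, 0.003, -1.0]]
contact_force: [0.9, -0.4, -0.8]
grip_width: 36.6
```

>>> servo_tool(plan=[[[-0.15,-0.0002,0.0079,0,0,0,3],[-0.15,-0.0008,0.0157,0,0,0,6],[-0.15,-0.0018,0.0235,0,0,0,9],[-0.15,-0.0033,0.0312,0,0,0,12],[-0.15,-0.0051,0.0388,0,0,0,15],[-0.15,-0.0073,0.0464,0,0,0,18],[-0.15,-0.01,0.0538,0,0,0,21],[-0.15,-0.013,0.061,0,0,0,24],[-0.15,-0.0163,0.0681,0,0,0,27],[-0.15,-0.0201,0.075,0,0,0,30]]])

```text
time_s: 14.55
tcp_pos: [540.5, 69.9, 38.6]
tcp_rot: [[0.283, 0.959, -0.001], [0.959, -0.283, -0.0], [-0.0, -0.001, -1.0]]
contact_force: [-2.6, -0.1, 2.4]
grip_width: 36.6
```

>>> servo_tool(plan=[[[-0.15,-0.0002,0.0079,0,0,0,3],[-0.15,-0.0008,0.0157,0,0,0,6],[-0.15,-0.0018,0.0235,0,0,0,9],[-0.15,-0.0033,0.0312,0,0,0,12],[-0.15,-0.0051,0.0388,0,0,0,15],[-0.15,-0.0073,0.0464,0,0,0,18],[-0.15,-0.01,0.0538,0,0,0,21],[-0.15,-0.013,0.061,0,0,0,24]]])

```text
time_s: 15.35
tcp_pos: [594.7, 40.6, 38.4]
tcp_rot: [[0.649, 0.761, -0.003], [0.761, -0.649, 0.001], [-0.001, -0.002, -1.0]]
contact_force: [-4.5, 0.7, 3.4]
grip_width: 36.3
```

>>> servo_tool(plan=[[[-0.15,-0.0002,0.0079,0,0,0,3],[-0.15,-0.0008,0.0157,0,0,0,6],[-0.15,-0.0018,0.0235,0,0,0,9],[-0.15,-0.0033,0.0312,0,0,0,12]]])

```text
time_s: 15.75
tcp_pos: [616.0, 18.3, 38.4]
tcp_rot: [[0.793, 0.609, -0.003], [0.609, -0.793, 0.002], [-0.002, -0.003, -1.0]]
contact_force: [-5.8, 3.7, 3.6]
grip_width: 36.3
```

>>> servo_tool(plan=[[[-0.15,-0.0001,0.0052,0,0,0,2],[-0.15,-0.0004,0.0105,0,0,0,4],[-0.15,-0.0008,0.0157,0,0,0,6],[-0.15,-0.0015,0.0209,0,0,0,8],[-0.15,-0.0023,0.0261,0,0,0,10]]])

```text
time_s: 16.25
tcp_pos: [629.9, -3.1, 38.4]
tcp_rot: [[0.886, 0.463, -0.004], [0.463, -0.886, 0.002], [-0.002, -0.004, -1.0]]
contact_force: [-6.8, 4.8, 4.4]
grip_width: 36.2
```

>>> servo_tool(plan=[[[-0.15,-0.0001,0.0052,0,0,0,2],[-0.15,-0.0004,0.0105,0,0,0,4],[-0.15,-0.0008,0.0157,0,0,0,6],[-0.15,-0.0015,0.0209,0,0,0,8]]])

```text
time_s: 16.65
tcp_pos: [638.3, -21.8, 38.4]
tcp_rot: [[0.942, 0.335, -0.004], [0.335, -0.942, 0.003], [-0.002, -0.004, -1.0]]
contact_force: [-5.7, 7.0, 4.1]
grip_width: 36.3
```

Run:
```python
from h import *
s=state(); d=s['tcp_pos'][:2]-BOLT; r=np.hypot(*d);t=np.array([d[1],-d[0]])/r; print(r,np.degrees(np.arctan2(d[1],d[0])),s['contact_force'][:2]@t,s['contact_force'],s['ft_torque'])
```

```text
149.68161402065894 20.39426643687991 -8.53190098884201 [-5.69670283  6.98453659  4.13115626] [1.12348765 0.8993173  0.15486911]
```

>>> servo_tool(plan=[[[-0.15,-0.0001,0.0052,0,0,0,2],[-0.15,-0.0004,0.0105,0,0,0,4],[-0.15,-0.0008,0.0157,0,0,0,6],[-0.15,-0.0015,0.0209,0,0,0,8]]])

```text
time_s: 17.05
tcp_pos: [644.0, -41.5, 38.4]
tcp_rot: [[0.98, 0.201, -0.003], [0.201, -0.98, 0.004], [-0.002, -0.005, -1.0]]
contact_force: [-4.8, 9.1, 3.9]
grip_width: 36.3
```

Run:
```python
from h import *
s=state(); d=s['tcp_pos'][:2]-BOLT; r=np.hypot(*d);t=np.array([d[1],-d[0]])/r; print(r,np.degrees(np.arctan2(d[1],d[0])),s['contact_force'][:2]@t,s['contact_force'],s['ft_torque'])
```

```text
149.62023815839655 12.556173278844602 -9.889700102696041 [-4.81844947  9.05884246  3.87406598] [1.33506183 0.75555556 0.15046813]
```

>>> servo_tool(plan=[[[-0.15,0,-0.002,0,0,0,0],[-0.15,0,-0.0045,0,0,0,0],[-0.15,0,-0.006,0,0,0,0],[-0.15,0,-0.006,0,0,0,0]]])

```text
time_s: 17.45
tcp_pos: [642.5, -36.0, 38.2]
tcp_rot: [[0.979, 0.202, -0.004], [0.202, -0.979, 0.003], [-0.003, -0.004, -1.0]]
contact_force: [-5.8, 5.5, 4.1]
grip_width: 36.0
```

Run:
```python
from h import *
s=state();print(s['tcp_pos'],s['contact_force'],s['ft_torque'])
im=camera('scene'); cv2.imwrite('pics/s8.png',cv2.resize(im[90:290,200:400],None,fx=3,fy=3,interpolation=cv2.INTER_CUBIC))
```

```text
[642.48088507 -35.98729416  38.17604418] [-5.77692633  5.45151948  4.13608299] [0.94440666 0.90922878 0.17320497]
```

View pics/s8.png

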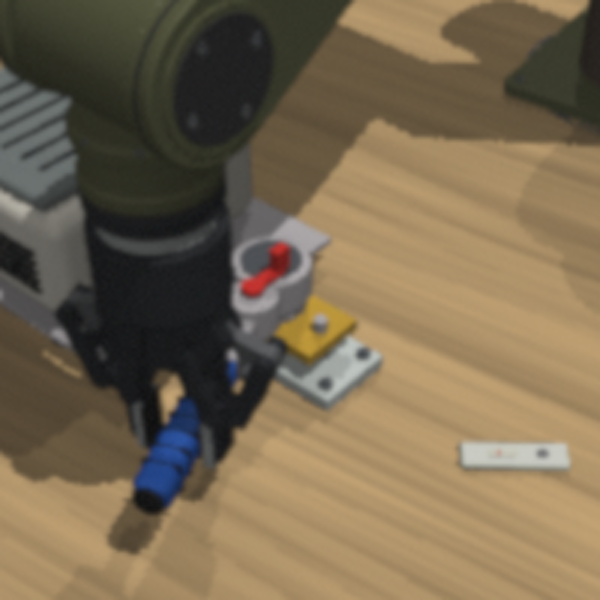

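>>> servo_tool(plan=[[[-0.15,0,-0.002,0,0,0,0],[-0.15,0,-0.004,0,0,0,0],[-0.15,0,-0.004,0,0,0,0],[-0.15,0,-0.004,0,0,0,0]]])

```text
time_s: 17.9
tcp_pos: [641.6, -32.4, 38.0]
tcp_rot: [[0.979, 0.202, -0.004], [0.202, -0.979, 0.003], [-0.003, -0.003, -1.0]]
contact_force: [-5.0, 4.2, 2.7]
grip_width: 35.9
```

>>> servo_tool(plan=[[[-0.15,0,-0.002,0,0,0,0],[-0.15,0,-0.004,0,0,0,0],[-0.15,0,-0.006,0,0,0,0],[-0.15,0,-0.008,0,0,0,0],[-0.15,0,-0.008,0,0,0,0]]])

```text
time_s: 18.4
tcp_pos: [640.1, -25.0, 37.7]
tcp_rot: [[0.979, 0.203, -0.004], [0.203, -0.979, 0.002], [-0.003, -0.002, -1.0]]
contact_force: [-4.3, 3.5, 1.3]
grip_width: 36.1
```

Run:
```python
from h import *
im=camera('scene'); cv2.imwrite('pics/s9.png',cv2.resize(im[90:290,200:400],None,fx=3,fy=3,interpolation=cv2.INTER_CUBIC))
```

```text
(no output)
```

View pics/s9.png

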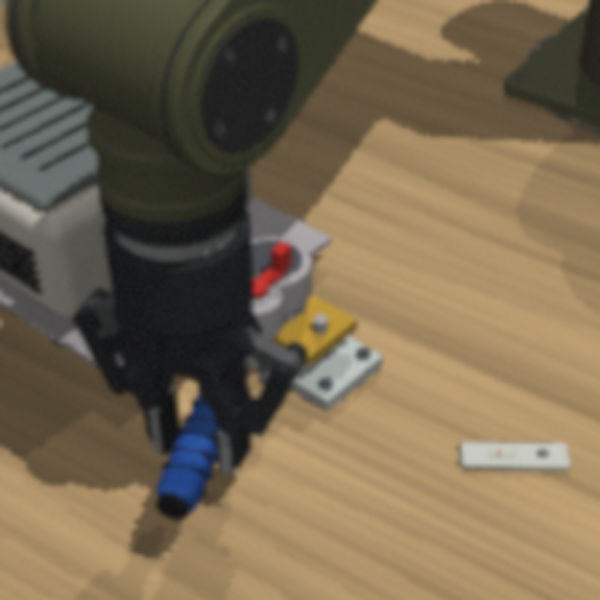

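>>> servo_tool(plan=[[[-0.15,-0.0005,-0.004,0,0,0,-3],[-0.15,-0.001,-0.008,0,0,0,-6],[-0.15,-0.0015,-0.012,0,0,0,-9],[-0.15,-0.0015,-0.012,0,0,0,-9]]])

```text
time_s: 18.85
tcp_pos: [637.2, -14.1, 38.0]
tcp_rot: [[0.936, 0.353, -0.001], [0.353, -0.936, 0.0], [-0.0, -0.001, -1.0]]
contact_force: [-0.9, 2.2, -1.1]
grip_width: 36.7
```

Run:
```python
from h import *
s=state();print(s['tcp_pos'],s['contact_force'],s['ft_torque'])
im=camera('scene'); cv2.imwrite('pics/s10.png',cv2.resize(im[90:290,200:400],None,fx=3,fy=3,interpolation=cv2.INTER_CUBIC))
```

```text
[637.24413808 -14.05112222  38.03603786] [-0.89330454  2.21716427 -1.08301352] [0.23903623 0.21789623 0.03197855]
```

View pics/s10.png

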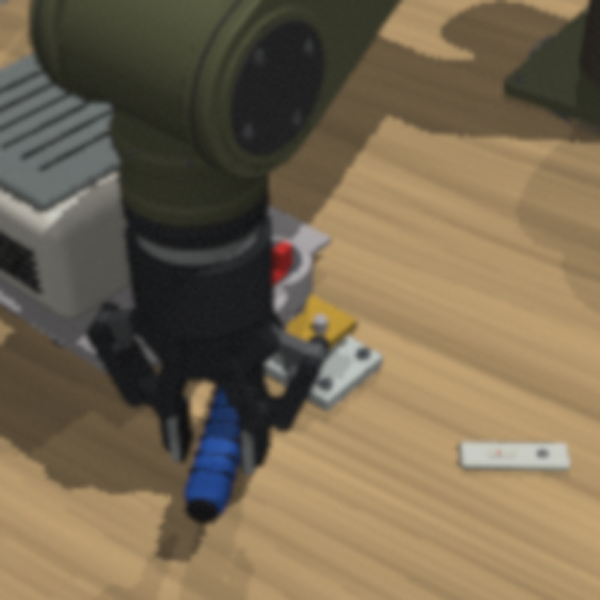

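>>> servo_tool(plan=[[[-0.15,-0.0003,-0.004,0,0,0,-1.5],[-0.15,-0.0006,-0.008,0,0,0,-3],[-0.15,-0.0009,-0.012,0,0,0,-4.5],[-0.15,-0.0009,-0.012,0,0,0,-4.5],[-0.15,-0.0009,-0.012,0,0,0,-4.5]]])

```text
time_s: 19.4
tcp_pos: [632.5, -3.8, 38.3]
tcp_rot: [[0.905, 0.426, 0.001], [0.426, -0.905, -0.0], [0.0, 0.0, -1.0]]
contact_force: [-0.3, -1.1, 1.0]
grip_width: 36.2
```

Run:
```python
from h import *
s=state();print(s['tcp_pos'],s['contact_force'],s['ft_torque'])
im=camera('scene'); cv2.imwrite('pics/s11.png',cv2.resize(im[90:290,200:400],None,fx=3,fy=3,interpolation=cv2.INTER_CUBIC))
```

```text
[632.5058588   -3.76396032  38.27790979] [-0.27191055 -1.12490952  1.01355747] [-0.01938364 -0.01475526 -0.02243121]
```

View pics/s11.png

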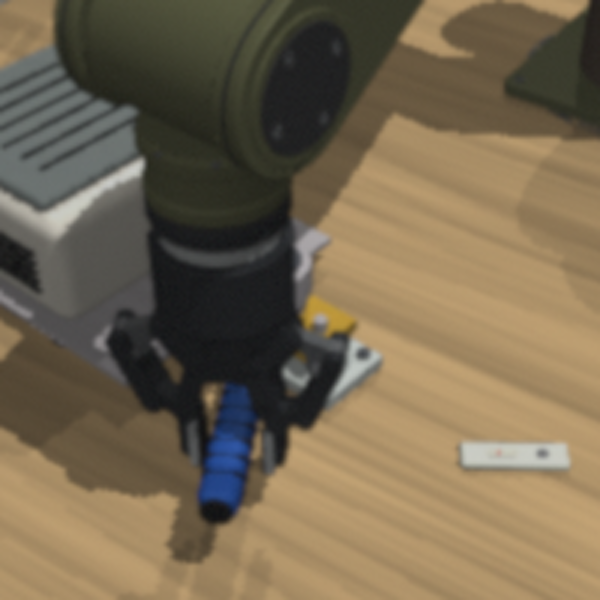

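>>> servo_tool(plan=[[[-0.15,0,0,-0.01,0,0,0],[-0.15,0,0,-0.025,0,0,0],[-0.15,0,0,-0.05,0,0,0],[-0.15,0,0,-0.08,0,0,0],[-0.15,0,0,-0.12,0,0,0],[-0.15,0.03,-0.03,-0.15,0,0,0],[-0.15,0.05,-0.07,-0.17,0,0,0],[-0.15,0.05,-0.11,-0.17,0,0,0],[-0.15,0.05,-0.15,-0.17,0,0,0],[-0.15,0.05,-0.18,-0.17,0,0,0],[-0.15,0.05,-0.2,-0.17,0,0,0],[-0.15,0.05,-0.2,-0.17,0,0,0]]])

```text
time_s: 20.65
tcp_pos: [591.8, 200.7, 209.9]
tcp_rot: [[0.903, 0.429, 0.002], [0.429, -0.903, 0.001], [0.002, 0.0, -1.0]]
contact_force: [0.4, -0.2, 0.0]
grip_width: 36.3
```

Run:
```python
from h import *
s=state();print(s['tcp_pos'],s['contact_force'])
ims={}
for n in ROI:
    im=camera(n); cv2.imwrite(f'pics/{n}12f.png',im)
a,b,ang=handle(cv2.imread('pics/scene12f.png'));print(a,b,ang)
```

```text
[591.75336495 200.69340147 209.92772132] [ 0.36065305 -0.24406153  0.02023384]
[579.7617527  -31.97609795] [682.24233093  21.99175362] 27.771982004664764
```

View pics/scene12f.png

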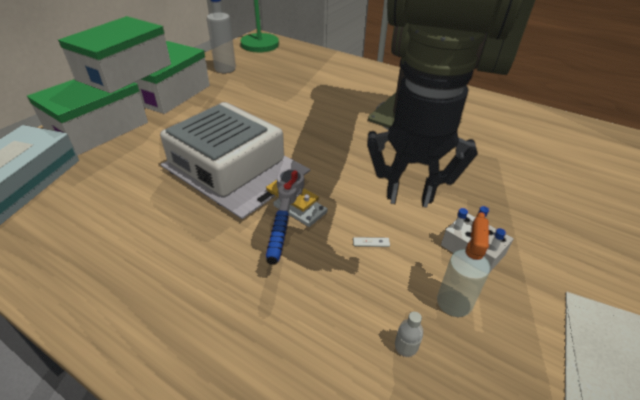

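View pics/top12f.png

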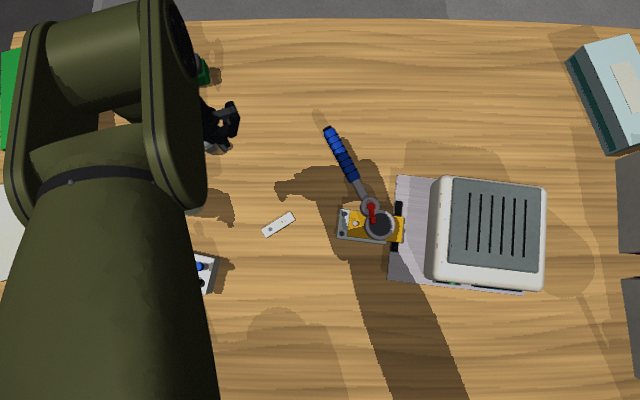

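Run:
```python
from h import *
im=cv2.imread('pics/top12f.png'); cv2.imwrite('pics/t12z.png',cv2.resize(im[120:250,310:420],None,fx=5,fy=4.6,interpolation=cv2.INTER_CUBIC))
o=cv2.imread('pics/scene0.png').astype(int);n=cv2.imread('pics/scene12f.png').astype(int)
d=(np.abs(o-n).max(2)>40)
for k,(x0,y0,x1,y1) in dict(cass=(345,230,395,252),dropper=(390,305,430,360),rack=(440,205,515,265),spray=(440,210,495,320)).items(): print(k,d[y0:y1,x0:x1].mean())
```

```text
cass 0.0
dropper 0.0
rack 0.12177777777777778
spray 0.0171900826446281
```

View pics/t12z.png

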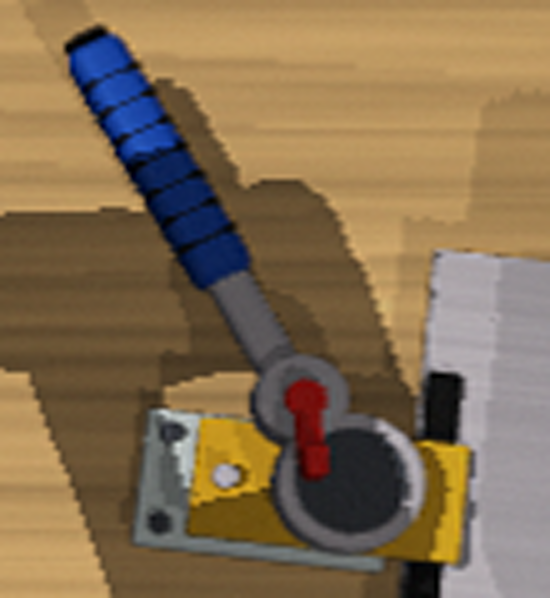

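Run:
```python
from h import *
p=np.r_[BOLT+150*uv(11.7),38]
for y,s in((11.7,(0,-18,0)),(11.7,(-1.5,-12,0)),(20.7,(-.9,-12,0)),(25.2,(50,-200,-170))): p=p+Rdown(y)@np.array(s)
print(p)
a,b,ang=handle(cv2.imread('pics/scene12f.png')); m=(a+b)/2; print(m,np.degrees(np.arctan2(*(m-BOLT)[::-1])))
im=cv2.imread('pics/top12f.png'); mk=masks(im,(310,120,420,250))['blue']; q=np.argwhere(mk)[:,::-1].astype(np.float32); c=q.mean(0); w=plane('top',c,62)[:2]; print(w,np.degrees(np.arctan2(*(w-BOLT)[::-1])))
print(shift(p,25.2,np.r_[BOLT+150*uv(28),38],28))
```

```text
[592.33286507 198.65217376 208.        ]
[631.00204181  -4.99217216] 27.42244597996757
[632.82549401  -4.65148184] 27.219368917113897
(array([-0.0516,  0.1992,  0.17  ]), -2.8000000000000114)
```

>>> servo_tool(plan=[[[-0.15,-0.0516,0.04,0,0,0,-2.8],[-0.15,-0.0516,0.08,0,0,0,-2.8],[-0.15,-0.0516,0.12,0,0,0,-2.8],[-0.15,-0.0516,0.16,0,0,0,-2.8],[-0.15,-0.0516,0.19,0.02,0,0,-2.8],[-0.15,-0.0516,0.1992,0.06,0,0,-2.8],[-0.15,-0.0516,0.1992,0.095,0,0,-2.8],[-0.15,-0.0516,0.1992,0.105,0,0,-2.8],[-0.15,-0.0516,0.1992,0.12,0,0,-2.8],[-0.15,-0.0516,0.1992,0.135,0,0,-2.8],[-0.15,-0.0516,0.1992,0.15,0,0,-2.8],[-0.15,-0.0516,0.1992,0.17,0,0,-2.8],[-0.15,-0.0516,0.1992,0.17,0,0,-2.8]]])

```text
time_s: 22.05
tcp_pos: [628.5, -3.3, 35.2]
tcp_rot: [[0.883, 0.47, -0.005], [0.47, -0.883, 0.0], [-0.004, -0.003, -1.0]]
contact_force: [-1.4, -0.6, -0.7]
grip_width: 36.2
```

>>> servo_tool(plan=[[[-0.15,-0.0001,0.0052,0,0,0,2],[-0.15,-0.0004,0.0105,0,0,0,4],[-0.15,-0.0008,0.0157,0,0,0,6],[-0.15,-0.0015,0.0209,0,0,0,8]]])

```text
time_s: 22.45
tcp_pos: [639.8, -22.7, 39.2]
tcp_rot: [[0.941, 0.339, 0.001], [0.339, -0.941, 0.001], [0.002, -0.001, -1.0]]
contact_force: [-1.3, 4.0, 1.3]
grip_width: 36.3
```

>>> servo_tool(plan=[[[-0.15,-0.0001,0.0052,0,0,0,2],[-0.15,-0.0004,0.0105,0,0,0,4],[-0.15,-0.0004,0.0105,0,0,0,4]]])

```text
time_s: 22.75
tcp_pos: [643.1, -32.7, 39.2]
tcp_rot: [[0.962, 0.273, 0.001], [0.273, -0.962, 0.002], [0.002, -0.001, -1.0]]
contact_force: [-1.4, 5.1, 3.8]
grip_width: 36.1
```

>>> servo_tool(plan=[[[-0.15,-0.0001,0.0052,0,0,0,2],[-0.15,-0.0004,0.0105,0,0,0,4],[-0.15,-0.0004,0.0105,0,0,0,4]]])

```text
time_s: 23.05
tcp_pos: [645.3, -42.1, 39.1]
tcp_rot: [[0.979, 0.205, 0.001], [0.205, -0.979, 0.003], [0.001, -0.002, -1.0]]
contact_force: [-3.2, 8.1, 3.8]
grip_width: 36.7
```

>>> servo_tool(plan=[[[-0.15,0,0.0026,0,0,0,1],[-0.15,-0.0001,0.0052,0,0,0,2],[-0.15,-0.0002,0.0079,0,0,0,3]]])

```text
time_s: 23.35
tcp_pos: [646.6, -49.2, 39.1]
tcp_rot: [[0.988, 0.154, 0.001], [0.154, -0.988, 0.003], [0.001, -0.003, -1.0]]
contact_force: [-2.3, 8.9, 4.1]
grip_width: 36.4
```

Retightening bit again at the same angle, with a stiff rise to about 9 N, so the bolt had held. Now I let the handle spring back and lift off.

>>> servo_tool(plan=[[[-0.15,-0.0001,-0.0052,0,0,0,-2],[-0.15,-0.0004,-0.0105,0,0,0,-4],[-0.15,-0.0008,-0.0157,0,0,0,-6],[-0.15,-0.0015,-0.0209,0,0,0,-8],[-0.15,-0.0023,-0.0261,0,0,0,-10],[-0.15,-0.0033,-0.0312,0,0,0,-12],[-0.15,-0.0045,-0.0363,0,0,0,-14],[-0.15,-0.0058,-0.0413,0,0,0,-16],[-0.15,-0.0073,-0.0464,0,0,0,-18],[-0.15,-0.0073,-0.0464,0,0,0,-18],[-0.15,-0.0073,-0.0464,0,0,0,-18]]])

```text
time_s: 24.45
tcp_pos: [631.6, -6.2, 37.9]
tcp_rot: [[0.891, 0.454, -0.0], [0.454, -0.891, -0.0], [-0.0, 0.0, -1.0]]
contact_force: [0.3, -0.6, -0.3]
grip_width: 36.5
```

Run:
```python
from h import *
s=state();print(s['tcp_pos'],s['contact_force'],s['ft_torque'])
im=camera('scene'); cv2.imwrite('pics/s13.png',cv2.resize(im[90:290,200:400],None,fx=3,fy=3,interpolation=cv2.INTER_CUBIC))
```

```text
[631.62628573  -6.20081864  37.91725814] [ 0.30764192 -0.62144491 -0.32643556] [-0.0001532  -0.03356266  0.00876465]
```

View pics/s13.png

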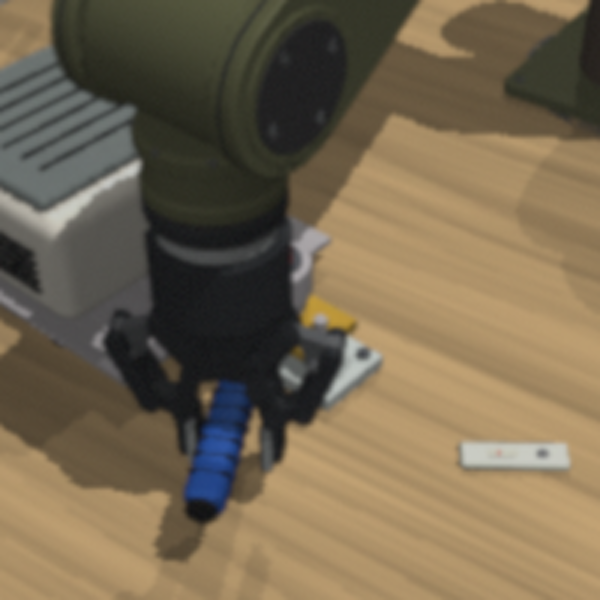

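>>> servo_tool(plan=[[[-0.15,0,0.002,0,0,0,0],[-0.15,0,0.002,-0.01,0,0,0],[-0.15,0,0.002,-0.03,0,0,0],[-0.15,0,0.002,-0.06,0,0,0],[-0.15,0,0.002,-0.1,0,0,0],[-0.15,0,0,-0.14,0,0,0],[-0.15,0.03,-0.04,-0.17,0,0,0],[-0.15,0.03,-0.09,-0.17,0,0,0],[-0.15,0.03,-0.13,-0.17,0,0,0],[-0.15,0.03,-0.16,-0.17,0,0,0],[-0.15,0.03,-0.17,-0.17,0,0,0],[-0.15,0.03,-0.17,-0.17,0,0,0],[-0.15,0.03,-0.17,-0.17,0,0,0]]])

```text
time_s: 25.8
tcp_pos: [581.8, 158.1, 208.4]
tcp_rot: [[0.891, 0.454, 0.001], [0.454, -0.891, -0.0], [0.0, 0.001, -1.0]]
contact_force: [0.4, -0.3, -0.5]
grip_width: 36.3
```

Run:
```python
from h import *
s=state();print(s['time_s'],s['tcp_pos'],s['contact_force'],s['joint_velocities'].round(2))
im=camera('scene'); cv2.imwrite('pics/s14f.png',im);print(handle(im))
im=camera('scene');print(handle(im)); t=camera('top')
cv2.imwrite('pics/t14.png',cv2.resize(t[120:250,310:420],None,fx=4,fy=4,interpolation=cv2.INTER_CUBIC))
```

```text
25.8 [581.83157163 158.11692486 208.41598133] [ 0.4488495  -0.2551022  -0.45152832] [-1.04  0.43 -0.09  0.17  0.09  0.01]
(array([581.17023191, -34.87090956]), array([685.76513833,  14.6012431 ]), np.float64(25.313595025563483))
(array([580.4808919 , -35.16289701]), array([685.76333852,  14.58786096]), np.float64(25.292870669550997))
```

View pics/t14.png

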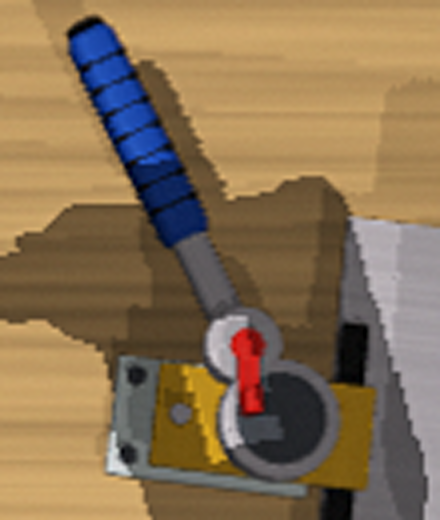

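View pics/s14f.png

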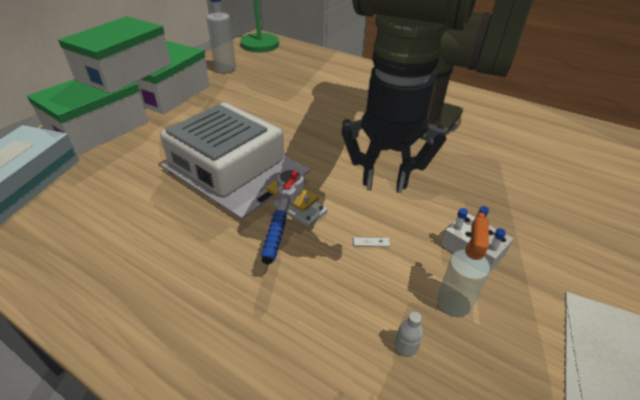

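The lever tab is on the left (tighten), the handle rests still at 25.3°, and the other things have not moved. I hand the job in.

```bash
python3 -c "
from station import *
print(finish_job())"
```

```text
the job is handed in; nothing more can be done
None
```

I flipped the red lever to tighten and swung the handle back about 55° counter-clockwise. It free-wheeled, with no more than about 1 N felt where the swing paused. Two clockwise strokes then tightened the strap to a pull of about 9.9 N at the grip, about 1.5 N m. I let go of the spanner and handed the job in at about 26 s of the 72 s allowed.

**Springback:** when I released the handle it sprang back about 16–17°, which I had not expected. To check that the bolt had held, I tightened again. It took hold at the same angle and stiffly, reaching about 9.2 N, a little under the 10 N aim. The handle then came to rest about 2° further clockwise, so the spring was in the spanner and the bolt stayed put.

**Last checks:**
- The lever tab is clearly on the tighten side.
- The handle was still between two pictures, at about 25.3° in the desk frame.
- The gripper is clear, with the force reading near zero.
- The cassette and dropper bottle show no change. I judged the tube rack and sprayer unmoved by eye. Part of the rack's area differs from the first picture, and I put that down to the arm's shadow.

The strap force itself could not be read; from the pull I estimate about 105–115 N, inside the 70–195 N band.

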